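Nest three handled pans with their handles fanned

ROBOT

A 6-joint arm with a two-finger parallel gripper is mounted at the origin on the work surface. World frame = base frame: x ahead of the robot, y to its left, z up, the work surface at z = 0. Lengths are in m, angles in rad, forces in N, time in s.
With the tool pointing down it reaches from about 0.35 to 0.975 m from the base axis. Payload 4.9 kg.
Tool frame: the origin (TCP) lies on the centre line of the jaws, within the pads' length; the fingertips stand 8 mm ahead of it and the grasp point (between the pads) lies 11 mm behind it; z points along the fingers, y is the direction in which the jaws open and shut (so a half turn about z gives the same grasp; the last joint's range is limited). The gripper opens to 85 mm and grips with 20 to 120 N. Pads are 22 mm wide; open, the fingers measure 114 mm over their backs; the gripper's body (76 mm by 85 mm) begins 54 mm behind the grasp point. The pads swing forward as they close: fully open they stand 13 mm farther back than shut.
Start: joints at [-1.467, 0.053, 1.613, -0, 1.476, -0.119], TCP at [0.138, -0.61, 0.239] pointing down, gripper open.
Joint ranges: [-3.01, 3.01], [-1.01, 2.22], [0.06, 2.58], [-1.02, 4.17], [0.09, 2.62], [-3.14, 3.14]. Speed limits (rad/s): [2.57, 2.57, 3.14, 3.14, 3.14, 3.14].

INTERFACE

Orientations are given as a unit quaternion [w, x, y, z].
In Python, from plant import manip gives the robot as it stands.
- The arm moves only by the tool step_arm, never from a script. Its argument "deltas" is a list of rows, each a list of 7 numbers: the shift along the tool's x, y, z in m, then the turn, a rotation vector about the tool's x, y, z in rad, then the gripper command: -1 is fully open, 1 is shut, values between are in proportion. In form: [[dx, dy, dz, ax, ay, az, hand], ...]. A call has 1 to 20 rows; each row is the pose to reach, as a shift and turn from the pose commanded when the call began, along the tool's axes at that moment; what a row does not reach only later rows make up. A row lasts 1/10 s, in which the tool goes at most 50 mm and 8.59 degrees, less where a joint would pass 70% of its speed; a pose out of reach is approached as far as the arm can. A call with a gripper value outside its range is refused whole. The fingers move at their own pace and stop on an object; the grip force is fixed at half the most. Time passes only in rows, so rows that repeat a pose let the fingers close. It gives the time, the measured TCP pose, the force and the opening at its end, in the units of the state.
- manip.state(): the state, without advancing time (a new reading comes with each control period).
- manip.grab_frame(name): name is "side" or "top" or "wrist"; returns the picture (384x512x3 uint8, red, green, blue); there is no depth.
- manip.get_calibration(name): a dict with "fov_y" (degrees; the focal length in pixels is half the picture's height over the tangent of half this angle, whatever the lens; pixels are square), "cx", "cy" (the principal point, pixels), "R" (3x3) and "t" (3): a world point X has camera coordinates R X + t. Camera axes: x right, y down, z forward; pixel columns grow to the right and rows downward; lengths in m; the calibration is good to about 2 mm. The wrist camera is an equidistant fisheye: a pixel r from the principal point sees the ray r / f radians off the axis. A picture is of the moment at which its call begins: read the wrist's pose just before it. get_calibration takes no time and is no camera call; for the wrist camera it gives the pose at the moment of the call.
- manip.job_done(): hands the job in, once; it reports no verdict.
The state is a dict: "time": time; "joint_pos": joint angles; "joint_vel": joint speeds; "joint_efforts": joint torques, N m; "tool_pos": TCP position; "tool_rot": TCP orientation; "contact_force": force on the tool from outside, world axes, zero at the start; "ft_torque": the same for the moment, N m; "gripper_width": opening from 0.0 (shut) to 1.0 (fully open).
Only numpy, scipy, OpenCV 4.12 (cv2) and the standard library are available. Lean on these libraries where they do the work, as an engineer would, in place of code of your own. Each camera call takes 0.05 s, during which the arm holds its last target.

TASK

Put the three pans away as one nest on the bench. The middle pan already stands in the large one, but its handle lies over the large one's: swing it aside by about 45 degrees, either way. Then lower (do not drop) the small pan into the middle one so that it sits flat on the bottom, with its handle about another 45 degrees further round the same way; leave the large pan and everything else where they stand.

Things in the scene. Friction and masses are not known exactly. Their poses are not given: they have to be found in the camera images.
- large_pan: Large aluminium pan, about 650 g; outside diameter 160 mm at the rim, 144 mm at the foot, 62 mm high, wall 3, base 5. Origin: centre of the underside, z up. Black straight level handle along +x, 76 to 180 mm from the axis, 16 wide, 10 thick, centre line 62 mm above the underside. Stands on the bench, handle roughly towards the robot.
- middle_pan: Middle aluminium pan, about 400 g; outside diameter 132 mm at the rim, 116 mm at the foot, 62 mm high, wall 3, base 5. Origin: centre of the underside, z up. Black straight level handle along +x, 62 to 180 mm from the axis, 16 wide, 10 thick, centre line 72 mm above the underside. Stands loose in the large pan on its base, 11 mm of play sideways, free to turn.
- small_pan: Small aluminium pan, about 220 g; outside diameter 104 mm at the rim, 88 mm at the foot, 60 mm high, wall 3, base 5. Origin: centre of the underside, z up. Black straight level handle along +x, 48 to 170 mm from the axis, 16 wide, 10 thick, centre line 72 mm above the underside. Stands on the bench to one side, handle roughly towards the robot.
- large_pan_tip (a point): Middle of the free end of the large pan's handle, 180 mm from the pan's axis and 62 mm above its underside.
- middle_pan_tip (a point): Middle of the free end of the middle pan's handle, 180 mm from the pan's axis, 72 mm above its underside. The handle is carried by a riser on the rim; standing in the large pan it passes over that pan's handle with 5 mm of clear height. At the start it is within about 9 degrees of straight above it.
- small_pan_tip (a point): Middle of the free end of the small pan's handle, 170 mm from the pan's axis, 72 mm above its underside. The handle is carried by a riser on the rim. Nested, the small pan's underside is 10 mm above the bench; its handle clears the middle pan's rim by 10 mm but would foul the middle pan's handle if laid over it.
- round_cutter: Bystander: loose steel ring biscuit cutter, 56 mm across, 25 mm high, on the bench between the pans. Origin: centre of its underside.
- square_cutter: Bystander: loose steel square biscuit cutter, 47 mm across, 25 mm high, on the bench between the pans. Origin: centre of its underside.
- spatula: Bystander: loose spatula with a wooden handle lying on the bench beside the pans, roughly along the robot's x direction. Origin: underside, near the middle of its length.
Things that resemble listed ones, but are neither listed nor needed, are in the scene too. What is shaped like the small_pan but green is not meant. Leave any red look-alike of the middle_pan alone.

How it is judged:
At the end, for the whole second after the job is handed in: Large pan within 50 mm of its start; middle pan flat in it, small pan flat in the middle one (within 4 mm of fully down, 0.06 rad of upright), at rest. From above, the middle handle is 25 to 90 degrees round from the large one's, and the small one 25 to 90 degrees further the same way (((y of middle_pan_tip in the frame of large_pan above 0.076 m and y of small_pan_tip in the frame of middle_pan above 0.072 m) or (y of middle_pan_tip in the frame of large_pan below -0.076 m and y of small_pan_tip in the frame of middle_pan below -0.072 m)) and x of middle_pan_tip in the frame of large_pan above 0 m and x of small_pan_tip in the frame of middle_pan above 0 m and z of middle_pan in the frame of large_pan below 0.009 m and z of small_pan in the frame of middle_pan below 0.009 m and horizontal distance between small_pan and middle_pan below 0.02 m and horizontal distance between middle_pan and large_pan below 0.02 m and angle between each of large_pan, middle_pan, small_pan's own z axis and vertical below 0.06 rad and height (world z) of large_pan below 0.005 m and distance of large_pan from where it was at the start of the episode below 0.05 m and linear speed of each of small_pan, middle_pan below 0.02 m/s); the robot touches nothing.
It fails at once if the small pan is let go while more than 25 mm above its place in the nest (horizontal distance between small_pan and large_pan below 0.06 m and height (world z) of small_pan above 0.035 m and contact force between the fingers and small_pan below 0.1 N).
It fails at once if the round cutter is pushed more than 40 mm from its place (distance of round_cutter from where it was at the start of the episode above 0.04 m).
It fails at once if the square cutter is pushed more than 40 mm from its place (distance of square_cutter from where it was at the start of the episode above 0.04 m).
It fails at once if the spatula is pushed more than 40 mm from its place (distance of spatula from where it was at the start of the episode above 0.04 m).
It also fails if it takes over 54 s, if anything falls off the work surface, if the arm or the gripper's body presses on something with over 40 N, if the wrist force passes 120 N, or if a joint passes its speed limit or range.

## Working session

There is one attempt and no reset: what is moved stays moved. The work goes in short steps, Python scripts to look and compute and a tool call to move; the robot and the scene stay as the last step left them, time stands still between calls to the robot, and variables do not carry over. Pictures are saved under pics/ and viewed, and the job is handed in when it is done.

Besides the shell and the picture viewer there is one more tool, called by a JSON object that holds its "op" and its "data", one argument or row to a line. step_arm: Moves the arm, as the interface text tells. Its arguments: {"type":"object","properties":{"deltas":{"type":"array"}},"required":["deltas"]}

```bash
mkdir -p pics; cat > h.py <<'E'
import numpy as np, cv2
from plant import manip
def snap(n,f):
    im=manip.grab_frame(n); cv2.imwrite('pics/'+f+'.png',im[:,:,::-1]); return im
def ray_plane(c,u,v,z):
    f=192/np.tan(np.radians(c['fov_y'])/2)
    d=np.array([(u-c['cx'])/f,(v-c['cy'])/f,1]); R=np.array(c['R']);t=np.array(c['t'])
    o=-R.T@t; d=R.T@d; return o+d*(z-o[2])/d[2]
def proj(c,X):
    f=192/np.tan(np.radians(c['fov_y'])/2); p=np.array(c['R'])@np.array(X)+np.array(c['t'])
    return c['cx']+f*p[0]/p[2],c['cy']+f*p[1]/p[2]
E
python3 - <<'E'
from h import *
print(manip.state())
a=snap('top','top0');b=snap('side','side0');snap('wrist','wr0')
for n in ('top','side','wrist'):print(n,manip.get_calibration(n))
E
```

```text
{'time': 0.0, 'joint_pos': array([-1.46701424e+00,  5.33967404e-02,  1.61427798e+00,  1.91065132e-05,
        1.47599074e+00, -1.18990210e-01]), 'joint_vel': array([-0.00010342,  0.00054875,  0.00051179,  0.00146611,  0.00049864,
        0.00112502]), 'joint_efforts': array([ 2.04473254e-03, -3.93682158e+01, -3.70178175e+01,  4.45964332e-06,
        7.26555591e-03,  8.80534472e-07]), 'tool_pos': array([ 0.13803309, -0.60895501,  0.23804784]), 'tool_rot': array([-1.03630060e-03,  9.93802542e-01,  1.11154996e-01,  1.73899356e-05]), 'contact_force': array([ 0.58890894, -0.13928487, -0.05548965]), 'ft_torque': array([ 0.00981784, -0.00119413,  0.00606209]), 'gripper_width': 1.0022208643464026}
top {'fov_y': 56.0733757733037, 'cx': 255.1555067440811, 'cy': 179.52625754112756, 'R': array([[ 0.00561928, -0.99946155, -0.03232685],
       [-0.99794359, -0.0035407 , -0.06400042],
       [ 0.0638515 ,  0.03262001, -0.99742615]]), 't': array([0.06804449, 0.41774379, 0.99344421])}
side {'fov_y': 55.12352971248387, 'cx': 256.7296366958218, 'cy': 193.8335027264422, 'R': array([[-0.94067676, -0.3387581 ,  0.01924018],
       [-0.19277831,  0.48692958, -0.85190146],
       [ 0.2792199 , -0.805073  , -0.52334856]]), 't': array([0.4282767 , 0.13607791, 0.98967847])}
wrist {'fov_y': 65.70646984690485, 'cx': 260.6740086504227, 'cy': 191.78669270110638, 'R': array([[ 0.22205578, -0.97503234, -0.0017788 ],
       [-0.93479416, -0.21340984,  0.28392977],
       [-0.27722032, -0.06138543, -0.95884343]]), 't': array([-0.62354246, -0.03780401,  0.38025726])}
```

View pics/top0.png

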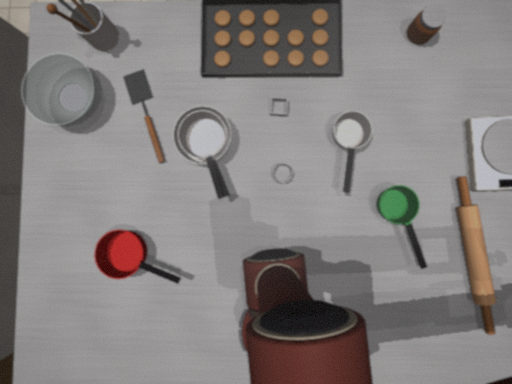

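View pics/side0.png

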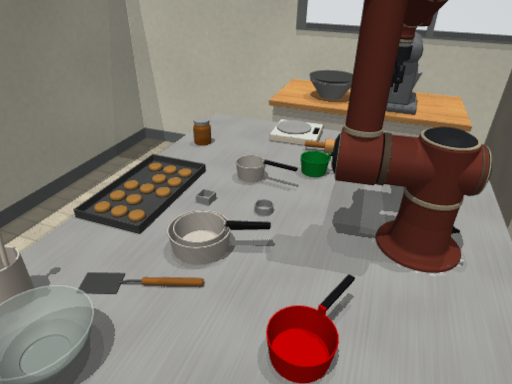

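View pics/wr0.png

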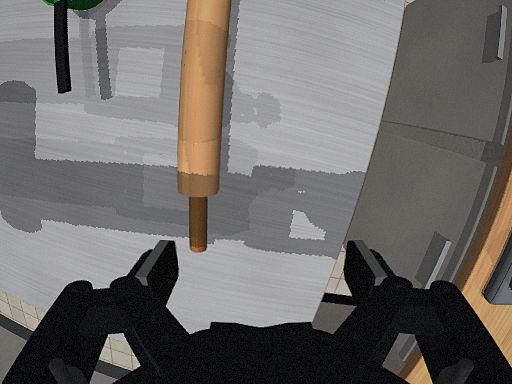

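The top view shows the candidates. The silver small pan at (351,131) is the listed one, and the green one at (398,204) is a decoy. The silver nest at (203,136) is the target, and the red pan at (121,254) is a decoy. I'll enlarge both to confirm.

```bash
python3 - <<'E'
from h import *
im=cv2.imread('pics/top0.png')
a=cv2.resize(im[90:210,160:260],None,fx=4.5,fy=4.5,interpolation=cv2.INTER_CUBIC)
b=cv2.resize(im[95:205,310:385],None,fx=4.5,fy=4.5,interpolation=cv2.INTER_CUBIC)
o=np.zeros((540,790,3),np.uint8);o[:540,:450]=a;o[:b.shape[0],452:452+b.shape[1]]=b
cv2.imwrite('pics/crop0.png',o)
E
```

```text
(no output)
```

View pics/crop0.png

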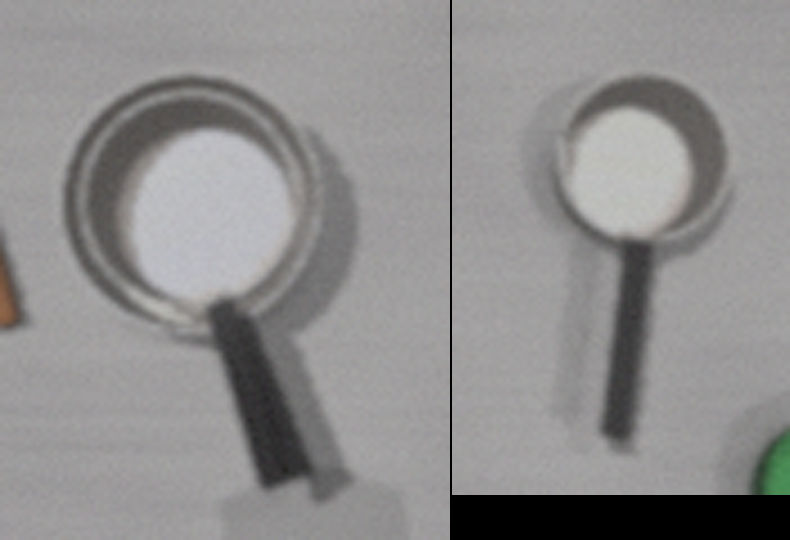

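The crops confirm both: the left one is the silver nest with the handle tip near (223,196), and the right one is the silver small pan with its tip at (347,192).

```bash
python3 - <<'E'
from h import *
c=manip.get_calibration('top'); cs=manip.get_calibration('side')
P=lambda n,u,v,z:print(n,ray_plane(c,u,v,z).round(4))
P('mid rim',202.7,135.6,.067);P('large rim',202.7,135.8,.062);P('mtip',223.3,196.2,.077);P('mstart',209.3,157.3,.077)
P('s rim',352.4,130.3,.06);P('stip',346.9,191.9,.072);P('sstart',351.5,148.5,.072)
P('round',283,174,.025);P('sq',279.5,107,.025);P('spatA',162,160,.01);P('spatB',150,118,.01);P('green',398,203,.06);P('spatblade',138,87,.005)
im=cv2.imread('pics/side0.png')
cv2.imwrite('pics/s0c.png',cv2.resize(im[140:270,160:320],None,fx=5,fy=4.5*1.02,interpolation=cv2.INTER_CUBIC))
cv2.imwrite('pics/s0c.png',cv2.resize(im[145:265,160:310],None,fx=5,fy=5,interpolation=cv2.INTER_CUBIC))
E
```

```text
mid rim [0.5317 0.2097 0.067 ]
large rim [0.5321 0.2106 0.062 ]
mtip [0.3693 0.1512 0.077 ]
mstart [0.4719 0.1895 0.077 ]
s rim [ 0.5471 -0.1905  0.06  ]
stip [ 0.3823 -0.1715  0.072 ]
sstart [ 0.4963 -0.1847  0.072 ]
round [ 0.4323 -0.0072  0.025 ]
sq [0.6202 0.0026 0.025 ]
spatA [0.4724 0.3353 0.01  ]
spatB [0.5934 0.3727 0.01  ]
green [ 0.3541 -0.3069  0.06  ]
spatblade [0.6857 0.4117 0.005 ]
```

View pics/s0c.png

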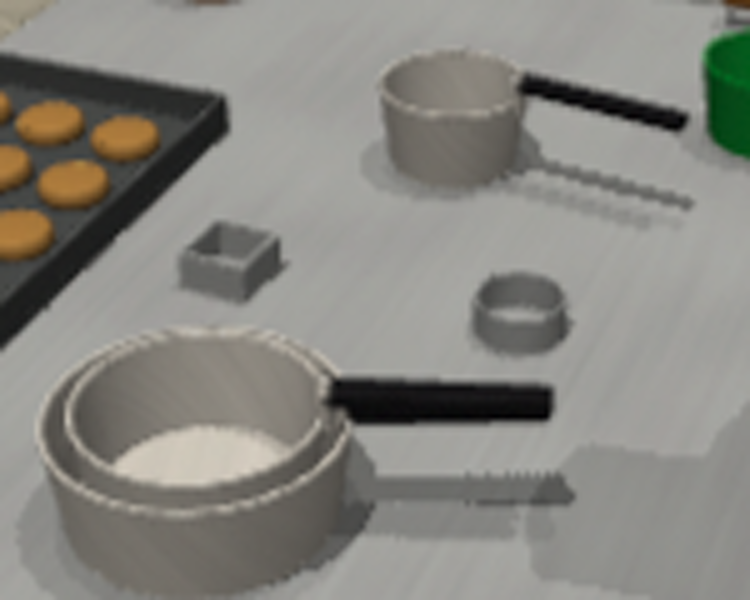

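```bash
cat >> h.py <<'E'
def rows(p0,yaw0,wps,hand):
    """wps: (x,y,z,yawdeg); print rounded tool-frame rows"""
    out=[]
    a=np.radians(yaw0); X=np.array([np.cos(a),np.sin(a),0]);Y=np.array([np.sin(a),-np.cos(a),0])
    for w in wps:
        d=np.array(w[:3])-p0
        out.append([round(float(d@X),3),round(float(d@Y),3),round(float(-d[2]),3),0,0,round(float(-np.radians(w[3]-yaw0)),3),hand])
    print(str(out).replace('],','],\n')); return out
def lerp(a,b,n): return [tuple(np.array(a)+(np.array(b)-np.array(a))*i/n) for i in range(1,n+1)]
E
python3 - <<'E'
from h import *
s=(.138,-.61,.239,12.76)
w=lerp(s,(.4,-.3,.24,12.76),9)+lerp((.4,-.3,.24,12.76),(.403,.1625,.22,20.5),10)
rows(np.array(s[:3]),s[3],w,-1)
E
```

```text
[[0.036, -0.027, -0.0, 0, 0, -0.0, -1],
 [0.072, -0.054, -0.0, 0, 0, -0.0, -1],
 [0.108, -0.081, -0.0, 0, 0, -0.0, -1],
 [0.144, -0.109, -0.0, 0, 0, -0.0, -1],
 [0.18, -0.136, -0.001, 0, 0, -0.0, -1],
 [0.216, -0.163, -0.001, 0, 0, -0.0, -1],
 [0.252, -0.19, -0.001, 0, 0, -0.0, -1],
 [0.288, -0.217, -0.001, 0, 0, -0.0, -1],
 [0.324, -0.244, -0.001, 0, 0, -0.0, -1],
 [0.335, -0.29, 0.001, 0, 0, -0.014, -1],
 [0.345, -0.335, 0.003, 0, 0, -0.027, -1],
 [0.356, -0.38, 0.005, 0, 0, -0.041, -1],
 [0.366, -0.425, 0.007, 0, 0, -0.054, -1],
 [0.377, -0.47, 0.009, 0, 0, -0.068, -1],
 [0.387, -0.515, 0.011, 0, 0, -0.081, -1],
 [0.398, -0.56, 0.013, 0, 0, -0.095, -1],
 [0.408, -0.605, 0.015, 0, 0, -0.108, -1],
 [0.419, -0.65, 0.017, 0, 0, -0.122, -1],
 [0.429, -0.695, 0.019, 0, 0, -0.135, -1]]
```

{"op": "step_arm", "data": {
  "deltas": [
    [0.036,-0.027,0,0,0,0,-1],
    [0.072,-0.054,0,0,0,0,-1],
    [0.108,-0.081,0,0,0,0,-1],
    [0.144,-0.109,0,0,0,0,-1],
    [0.18,-0.136,0,0,0,0,-1],
    [0.216,-0.163,0,0,0,0,-1],
    [0.252,-0.19,0,0,0,0,-1],
    [0.288,-0.217,0,0,0,0,-1],
    [0.324,-0.244,0,0,0,0,-1],
    [0.335,-0.29,0,0,0,-0.014,-1],
    [0.345,-0.335,0.003,0,0,-0.027,-1],
    [0.356,-0.38,0.005,0,0,-0.041,-1],
    [0.366,-0.425,0.007,0,0,-0.054,-1],
    [0.377,-0.47,0.009,0,0,-0.068,-1],
    [0.387,-0.515,0.011,0,0,-0.081,-1],
    [0.398,-0.56,0.013,0,0,-0.095,-1],
    [0.408,-0.605,0.015,0,0,-0.108,-1],
    [0.419,-0.65,0.017,0,0,-0.122,-1],
    [0.429,-0.695,0.019,0,0,-0.135,-1],
    [0.429,-0.695,0.019,0,0,-0.135,-1]
  ]
}}

```text
time: 2.15
tool_pos: [0.4016, 0.1675, 0.2198]
tool_rot: [-0.001, 0.983, 0.182, -0.001]
contact_force: [-0.5, -0.6, -0.5]
gripper_width: 0.999
```

```bash
python3 - <<'E'
from h import *
s=manip.state();print(s['time'],s['tool_pos'],s['tool_rot'])
snap('wrist','wr1');print(manip.get_calibration('wrist'))
E
```

```text
2.15 [0.40162061 0.16747092 0.21975213] [-8.15160254e-04  9.83311870e-01  1.81925218e-01 -5.62359560e-04]
{'fov_y': 65.70646984690485, 'cx': 260.6740086504227, 'cy': 191.78669270110638, 'R': array([[ 3.56591953e-01, -9.34260191e-01, -2.72134676e-04],
       [-8.95395705e-01, -3.41841120e-01,  2.85326445e-01],
       [-2.66662166e-01, -1.01501446e-01, -9.58430355e-01]]), 't': array([0.01170565, 0.38465212, 0.48548882])}
```

View pics/wr1.png

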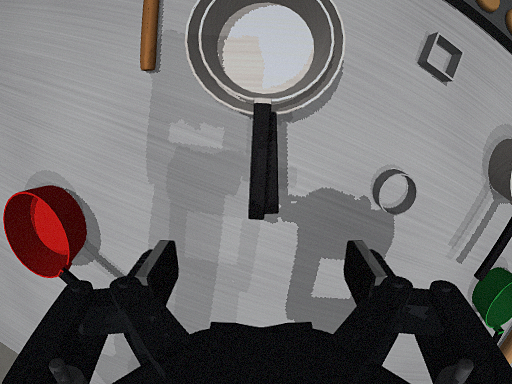

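The wrist view shows both handles: one over the other around (263,160), tips near row 215. I'll enlarge it.

```bash
python3 - <<'E'
import cv2,numpy as np
im=cv2.imread('pics/wr1.png')[90:225,215:315]
im=cv2.convertScaleAbs(im,alpha=2.2,beta=20)
cv2.imwrite('pics/wr1c.png',cv2.resize(im,None,fx=4.4,fy=4.4,interpolation=cv2.INTER_CUBIC))
E
```

```text
(no output)
```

View pics/wr1c.png

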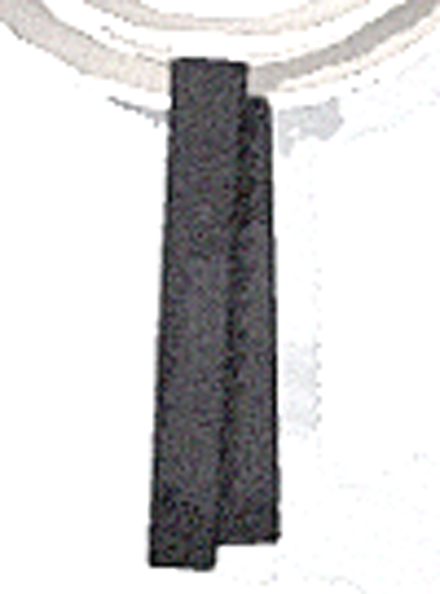

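```bash
cat >> h.py <<'E'
def wray(c,u,v,z):
    f=192/np.tan(np.radians(c['fov_y'])/2); x,y=u-c['cx'],v-c['cy']; r=np.hypot(x,y); th=r/f
    d=np.array([np.sin(th)*x/r,np.sin(th)*y/r,np.cos(th)]); R=np.array(c['R']);t=np.array(c['t'])
    o=-R.T@t; d=R.T@d; return o+d*(z-o[2])/d[2]
E
python3 - <<'E'
from h import *
c=manip.get_calibration('wrist')
g=lambda u,v,z:wray(c,215+u/4.4,90+v/4.4,z)
tl,tr,sl,sr=g(150,563,.082),g(213,568,.082),g(170,60,.082),g(246,62,.082)
print(tl,tr,sl,sr,np.linalg.norm(tl-tr),np.linalg.norm(sl-sr))
m=(tl+tr)/2;s=(sl+sr)/2;d=s-m;print('mid tip',m,'start',s,np.degrees(np.arctan2(d[1],d[0])),np.linalg.norm(d))
a,b=g(280,540,.067),g(270,105,.067);d=b-a;print('large right edge',a,b,np.degrees(np.arctan2(d[1],d[0])))
from math import *
u=d[:2]/np.linalg.norm(d[:2]);n=np.array([-u[1],u[0]]);ac=a[:2]+8*n/1000;print('large tip',ac,'centre',ac+.18*u)
d=s-m;u=d[:2]/np.linalg.norm(d[:2]);print('mid centre',m[:2]+.18*u)
st=manip.state();print(st['tool_pos'])
E
```

```text
[0.36427902 0.16380627 0.082     ] [0.36821116 0.1501478  0.082     ] [0.46923893 0.19843754 0.082     ] [0.47445022 0.18365728 0.082     ] 0.01421321752710015 0.015672067346731055
mid tip [0.36624509 0.15697703 0.082     ] start [0.47184458 0.19104741 0.082     ] 17.881661588853614 0.11095964158449091
large right edge [0.37488908 0.1356546  0.067     ] [0.46776373 0.17491464 0.067     ] 22.914784100285683
large tip [0.37177419 0.14302328] centre [0.53756948 0.21310838]
mid centre [0.53754978 0.2122464 ]
[0.40200492 0.16533735 0.2197585 ]
```

```bash
python3 - <<'E'
from h import *
s=(.403,.1625,.22,20.5)
rows(np.array(s[:3]),s[3],[(.403,.168,.2,18),(.403,.168,.08,18)],-1)
E
```

```text
[[0.002, -0.005, 0.02, 0, 0, 0.044, -1],
 [0.002, -0.005, 0.14, 0, 0, 0.044, -1]]
```

{"op": "step_arm", "data": {
  "deltas": [
    [0.002,-0.005,0.02,0,0,0.044,-1],
    [0.002,-0.005,0.05,0,0,0.044,-1],
    [0.002,-0.005,0.08,0,0,0.044,-1],
    [0.002,-0.005,0.105,0,0,0.044,-1],
    [0.002,-0.005,0.125,0,0,0.044,-1],
    [0.002,-0.005,0.14,0,0,0.044,-1],
    [0.002,-0.005,0.14,0,0,0.044,-1],
    [0.002,-0.005,0.14,0,0,0.044,-1],
    [0.002,-0.005,0.14,0,0,0.044,-1]
  ]
}}

```text
time: 3.1
tool_pos: [0.404, 0.1682, 0.0816]
tool_rot: [-0.0, 0.988, 0.156, 0.001]
contact_force: [0.7, -0.5, 0.7]
gripper_width: 0.996
```

```bash
python3 - <<'E'
from h import *
snap('wrist','wr2')
E
```

```text
(no output)
```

View pics/wr2.png

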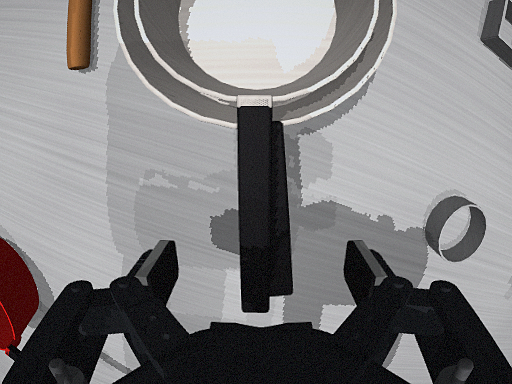

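The handle is centred at about column 254 and the jaws at about 260. I'll shift about 3 mm and close.

{"op": "step_arm", "data": {
  "deltas": [
    [0,-0.003,0.001,0,0,0,-1],
    [0,-0.003,0.001,0,0,0,0],
    [0,-0.003,0.001,0,0,0,0.5],
    [0,-0.003,0.001,0,0,0,1],
    [0,-0.003,0.001,0,0,0,1],
    [0,-0.003,0.001,0,0,0,1],
    [0,-0.003,0.001,0,0,0,1],
    [0,-0.003,0.001,0,0,0,1]
  ]
}}

```text
time: 3.95
tool_pos: [0.4022, 0.1713, 0.0795]
tool_rot: [0.0, 0.988, 0.156, -0.0]
contact_force: [-1.1, -0.5, 2.2]
gripper_width: 0.164
```

```bash
python3 - <<'E'
from h import *
s=manip.state();print(s['tool_pos'],s['tool_rot'],s['contact_force'],s['ft_torque'],s['gripper_width'])
snap('wrist','wr3')
E
```

```text
[0.40220989 0.17125416 0.07953984] [ 6.61373747e-05  9.87727450e-01  1.56187326e-01 -1.11029013e-05] [-1.11769314 -0.46615146  2.1549187 ] [-0.13378872  0.10753493 -0.04708139] 0.16351696813738623
```

View pics/wr3.png

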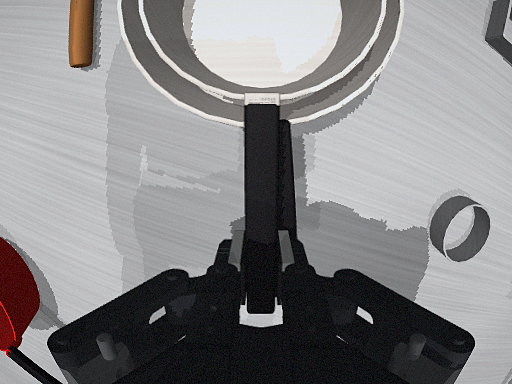

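```bash
python3 - <<'E'
from h import *
s=(.4022,.1713,.0795,18)
C=np.array([.537,.214]);v=np.array(s[:2])-C
W=[]
for k in range(1,13):
    a=np.radians(56/12*k);R=np.array([[np.cos(a),-np.sin(a)],[np.sin(a),np.cos(a)]])
    W.append((*(C+R@v),.0805,18+56/12*k))
print(W[-1]);rows(np.array(s[:3]),s[3],W,1)
E
```

```text
(np.float64(0.49702070096024364), np.float64(0.07836819824137947), 0.0805, 74.0)
[[0.0, 0.012, -0.001, 0, 0, -0.081, 1],
 [0.002, 0.023, -0.001, 0, 0, -0.163, 1],
 [0.004, 0.034, -0.001, 0, 0, -0.244, 1],
 [0.007, 0.045, -0.001, 0, 0, -0.326, 1],
 [0.011, 0.056, -0.001, 0, 0, -0.407, 1],
 [0.016, 0.067, -0.001, 0, 0, -0.489, 1],
 [0.022, 0.076, -0.001, 0, 0, -0.57, 1],
 [0.028, 0.086, -0.001, 0, 0, -0.652, 1],
 [0.036, 0.095, -0.001, 0, 0, -0.733, 1],
 [0.044, 0.103, -0.001, 0, 0, -0.814, 1],
 [0.052, 0.111, -0.001, 0, 0, -0.896, 1],
 [0.061, 0.118, -0.001, 0, 0, -0.977, 1]]
```

{"op": "step_arm", "data": {
  "deltas": [
    [0,0.012,-0.001,0,0,-0.081,1],
    [0.002,0.023,-0.001,0,0,-0.163,1],
    [0.004,0.034,-0.001,0,0,-0.244,1],
    [0.007,0.045,-0.001,0,0,-0.326,1],
    [0.011,0.056,-0.001,0,0,-0.407,1],
    [0.016,0.067,-0.001,0,0,-0.489,1],
    [0.022,0.076,-0.001,0,0,-0.57,1],
    [0.028,0.086,-0.001,0,0,-0.652,1],
    [0.036,0.095,-0.001,0,0,-0.733,1],
    [0.044,0.103,-0.001,0,0,-0.814,1],
    [0.052,0.111,-0.001,0,0,-0.896,1],
    [0.061,0.118,-0.001,0,0,-0.977,1],
    [0.061,0.118,-0.001,0,0,-0.977,1],
    [0.061,0.118,-0.001,0,0,-0.977,1],
    [0.061,0.118,-0.001,0,0,-0.977,1]
  ]
}}

```text
time: 5.5
tool_pos: [0.4961, 0.0779, 0.08]
tool_rot: [0.0, 0.799, 0.601, -0.0]
contact_force: [0.8, -1.3, -0.5]
gripper_width: 0.165
```

```bash
python3 - <<'E'
from h import *
s=manip.state();print(s['tool_pos'],s['tool_rot'],s['contact_force'],s['gripper_width'])
a=snap('wrist','wr4');b=snap('top','top4')
E
```

```text
[0.49607646 0.07790147 0.08001676] [ 2.72210204e-05  7.99220904e-01  6.01037346e-01 -2.33224899e-04] [ 0.75359637 -1.30534452 -0.46139352] 0.16455610165505477
```

View pics/wr4.png

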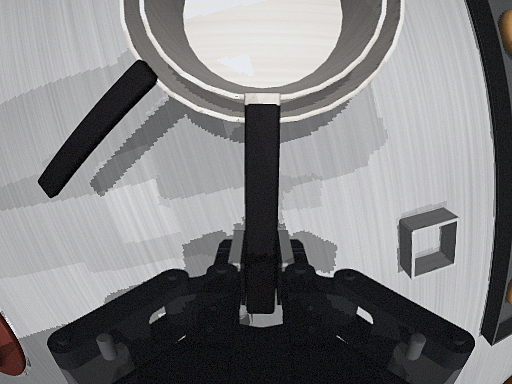

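View pics/top4.png

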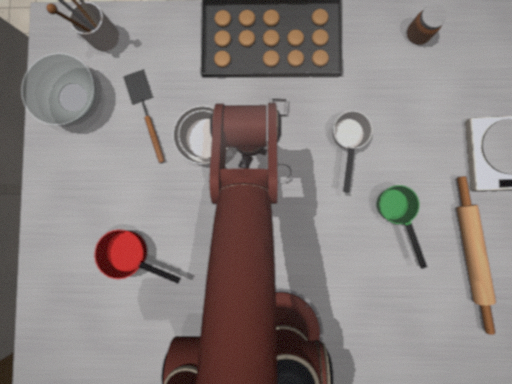

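```bash
python3 - <<'E'
from h import *
s=(.497,.0784,.0805,74)
m=(.497,.0784,.20,74)
rows(np.array(s[:3]),s[3],[m]+lerp(m,(.455,-.18,.22,-6.6),11),-1)
E
```

```text
[[0.0, 0.0, -0.12, 0, 0, -0.0, -1],
 [-0.024, 0.003, -0.121, 0, 0, 0.128, -1],
 [-0.047, 0.006, -0.123, 0, 0, 0.256, -1],
 [-0.071, 0.008, -0.125, 0, 0, 0.384, -1],
 [-0.095, 0.011, -0.127, 0, 0, 0.512, -1],
 [-0.118, 0.014, -0.129, 0, 0, 0.639, -1],
 [-0.142, 0.017, -0.13, 0, 0, 0.767, -1],
 [-0.165, 0.02, -0.132, 0, 0, 0.895, -1],
 [-0.189, 0.022, -0.134, 0, 0, 1.023, -1],
 [-0.213, 0.025, -0.136, 0, 0, 1.151, -1],
 [-0.236, 0.028, -0.138, 0, 0, 1.279, -1],
 [-0.26, 0.031, -0.14, 0, 0, 1.407, -1]]
```

{"op": "step_arm", "data": {
  "deltas": [
    [0,0,0,0,0,0,0],
    [0,0,0,0,0,0,-1],
    [0,0,0,0,0,0,-1],
    [0,0,0,0,0,0,-1],
    [0,0,-0.02,0,0,0,-1],
    [0,0,-0.06,0,0,0,-1],
    [0,0,-0.1,0,0,0,-1],
    [0,0,-0.12,0,0,0,-1]
  ]
}}

```text
time: 6.4
tool_pos: [0.4982, 0.078, 0.2047]
tool_rot: [0.002, 0.799, 0.602, 0.002]
contact_force: [0.3, 0.5, 0.6]
gripper_width: 0.999
```

```bash
python3 - <<'E'
from h import *
s=manip.state();print(s['tool_pos'],s['tool_rot'])
np.save('c5.npy',manip.get_calibration('wrist'),allow_pickle=True);snap('wrist','wr5')
E
```

```text
[0.49818528 0.07797468 0.20466182] [0.00171007 0.79885195 0.6015206  0.00236753]
```

View pics/wr5.png

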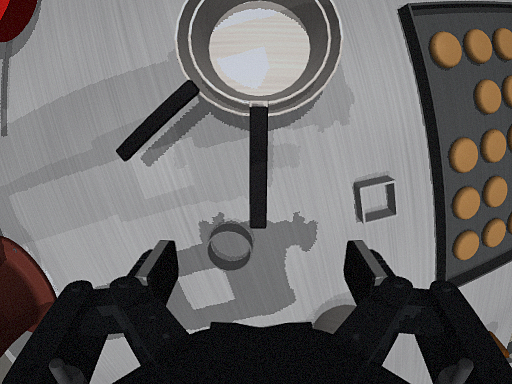

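{"op": "step_arm", "data": {
  "deltas": [
    [-0.024,0.003,-0.001,0,0,0.128,-1],
    [-0.047,0.006,-0.003,0,0,0.256,-1],
    [-0.071,0.008,-0.005,0,0,0.384,-1],
    [-0.095,0.011,-0.007,0,0,0.512,-1],
    [-0.118,0.014,-0.009,0,0,0.639,-1],
    [-0.142,0.017,-0.01,0,0,0.767,-1],
    [-0.165,0.02,-0.012,0,0,0.895,-1],
    [-0.189,0.022,-0.014,0,0,1.023,-1],
    [-0.213,0.025,-0.016,0,0,1.151,-1],
    [-0.236,0.028,-0.018,0,0,1.279,-1],
    [-0.26,0.031,-0.02,0,0,1.407,-1],
    [-0.26,0.031,-0.02,0,0,1.407,-1],
    [-0.26,0.031,-0.02,0,0,1.407,-1],
    [-0.26,0.031,-0.02,0,0,1.407,-1]
  ]
}}

```text
time: 7.85
tool_pos: [0.4544, -0.1797, 0.2198]
tool_rot: [-0.0, 0.998, -0.057, -0.0]
contact_force: [0.1, -0.1, -0.7]
gripper_width: 1.003
```

```bash
python3 - <<'E'
from h import *
s=manip.state();print(s['time'],s['tool_pos'],s['tool_rot'])
np.save('c6.npy',manip.get_calibration('wrist'),allow_pickle=True);snap('wrist','wr6');im=snap('top','top6')
cv2.imwrite('pics/top6c.png',cv2.resize(im[85:205,160:290,::-1],None,fx=4.5,fy=4.5,interpolation=cv2.INTER_CUBIC))
E
```

```text
7.85 [ 0.45442144 -0.17974559  0.21976938] [-3.86671220e-04  9.98364191e-01 -5.71724587e-02 -3.19865772e-04]
```

View pics/wr6.png

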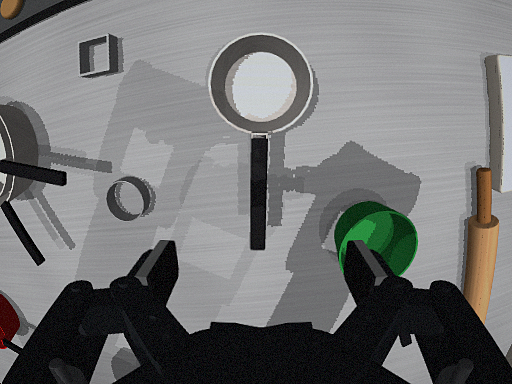

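View pics/top6c.png

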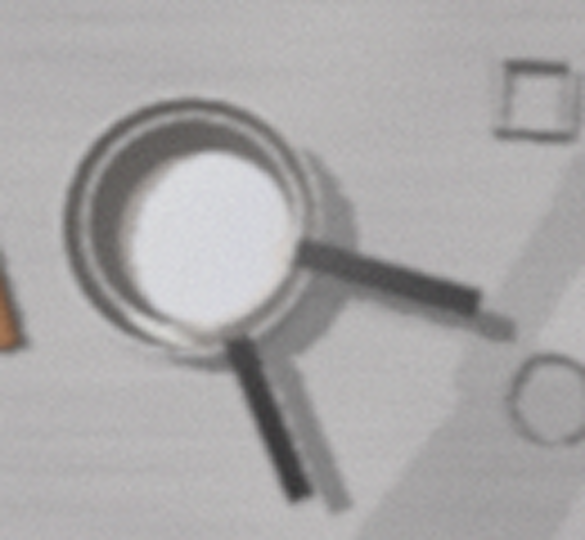

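```bash
python3 - <<'E'
from h import *
c5=np.load('c5.npy',allow_pickle=True).item();c6=np.load('c6.npy',allow_pickle=True).item();ct=manip.get_calibration('top')
def hd(c,f,tip,st,z,L,n):
    a,b=f(c,*tip,z)[:2],f(c,*st,z)[:2];d=b-a;l=np.linalg.norm(d);u=d/l
    print(n,'tip',a.round(4),'start',b.round(4),'yaw',np.degrees(np.arctan2(u[1],u[0])).round(1),'len',l.round(4),'centre by tip',(a+u*L).round(4))
hd(c5,wray,(258.5,228),(259,106),.082,.18,'mid w')
hd(c5,wray,(124,154),(193.5,89),.067,.18,'large w')
hd(c6,wray,(258,249),(259.5,137),.077,.17,'small w')
# rims
def rim(c,f,pts,z,n):
    P=np.array([f(c,*p,z)[:2] for p in pts]);A=np.c_[2*P,np.ones(len(P))];s=np.linalg.lstsq(A,(P**2).sum(1),rcond=None)[0]
    print(n,s[:2].round(4),np.sqrt(s[2]+s[:2]@s[:2]).round(4))
rim(c6,wray,[(209,83),(313,83),(261,33),(261,134)],.06,'small rim w')
t=lambda u,v:(160+u/4.5,85+v/4.5)
hd(ct,ray_plane,t(478,302),t(303,252),.082,.18,'mid t')
hd(ct,ray_plane,t(299,498),t(238,342),.067,.18,'large t')
rim(ct,ray_plane,[t(80,225),t(306,225),t(193,110),t(193,340)],.067,'mid rim t')
rim(ct,ray_plane,[t(65,225),t(320,225),t(193,97),t(193,358)],.062,'large rim t')
im=cv2.imread('pics/wr5.png')[0:240,150:360]
cv2.imwrite('pics/wr5c.png',cv2.resize(im,None,fx=2.5,fy=2.5,interpolation=cv2.INTER_CUBIC))
E
```

```text
mid w tip [0.486  0.0407] start [0.5175 0.1487] yaw 73.7 len 0.1124 centre by tip [0.5365 0.2135]
large w tip [0.3766 0.1456] start [0.4645 0.1818] yaw 22.4 len 0.095 centre by tip [0.5431 0.2142]
small w tip [ 0.3821 -0.168 ] start [ 0.4974 -0.1828] yaw -7.3 len 0.1163 centre by tip [ 0.5507 -0.1897]
small rim w [ 0.5491 -0.1901] 0.0511
mid t tip [0.4851 0.0392] start [0.5145 0.1416] yaw 74.0 len 0.1066 centre by tip [0.5347 0.2122]
large t tip [0.371  0.1441] start [0.4632 0.1814] yaw 22.0 len 0.0995 centre by tip [0.5378 0.2115]
mid rim t [0.5336 0.2094] 0.0685
large rim t [0.5331 0.2106] 0.0779
```

View pics/wr5c.png

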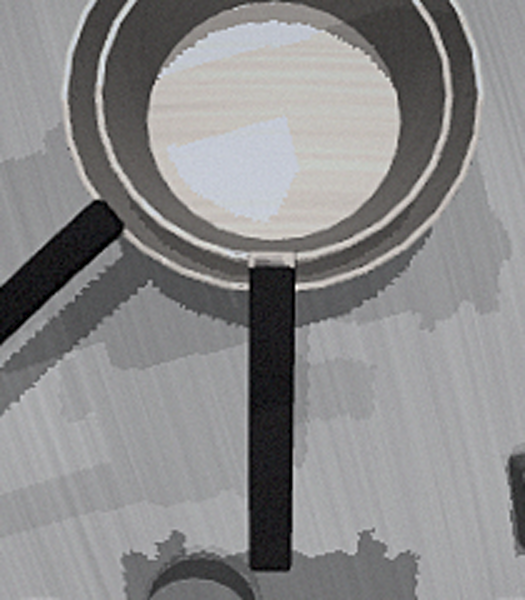

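```bash
python3 - <<'E'
from h import *
s=(.455,-.18,.22,-6.6)
rows(np.array(s[:3]),s[3],[(.4656,-.1796,.074,-7)],-1)
E
```

```text
[[0.01, -0.002, 0.146, 0, 0, 0.007, -1]]
```

{"op": "step_arm", "data": {
  "deltas": [
    [0.01,-0.002,0.03,0,0,0.007,-1],
    [0.01,-0.002,0.07,0,0,0.007,-1],
    [0.01,-0.002,0.11,0,0,0.007,-1],
    [0.01,-0.002,0.13,0,0,0.007,-1],
    [0.01,-0.002,0.146,0,0,0.007,-1],
    [0.01,-0.002,0.146,0,0,0.007,-1],
    [0.01,-0.002,0.146,0,0,0.007,-1],
    [0.01,-0.002,0.146,0,0,0.007,-1]
  ]
}}

```text
time: 8.75
tool_pos: [0.4657, -0.1799, 0.0758]
tool_rot: [0.001, 0.998, -0.061, 0.001]
contact_force: [-0.2, -0.0, -0.2]
gripper_width: 1.0
```

```bash
python3 - <<'E'
from h import *
s=manip.state();print(s['time'],s['tool_pos'],s['tool_rot'])
snap('wrist','wr7')
E
```

```text
8.75 [ 0.46570136 -0.17993557  0.07580245] [ 5.40587221e-04  9.98123978e-01 -6.12119701e-02  1.15178315e-03]
```

View pics/wr7.png

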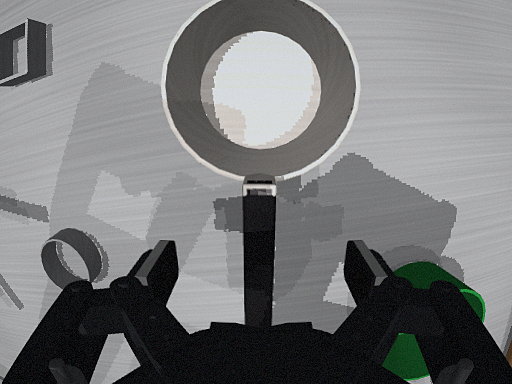

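The handle is centred between the jaws at about column 259, so I'll close and lift a little.

{"op": "step_arm", "data": {
  "deltas": [
    [0,0,0,0,0,0,0],
    [0,0,0,0,0,0,0.5],
    [0,0,0,0,0,0,1],
    [0,0,0,0,0,0,1],
    [0,0,0,0,0,0,1],
    [0,0,0,0,0,0,1],
    [0,0,0,0,0,0,1],
    [0,0,0,0,0,0,1],
    [0,0,-0.003,0,0,0,1],
    [0,0,-0.008,0,0,0,1],
    [0,0,-0.015,0,0,0,1],
    [0,0,-0.025,0,0,0,1],
    [0,0,-0.035,0,0,0,1],
    [0,0,-0.04,0,0,0,1],
    [0,0,-0.04,0,0,0,1],
    [0,0,-0.04,0,0,0,1]
  ]
}}

```text
time: 10.4
tool_pos: [0.4647, -0.1797, 0.1144]
tool_rot: [0.0, 0.998, -0.062, 0.0]
contact_force: [-0.2, -0.1, -3.1]
gripper_width: 0.168
```

```bash
python3 - <<'E'
from h import *
s=manip.state();print(s['time'],s['tool_pos'],s['tool_rot'],s['contact_force'],s['ft_torque'],s['gripper_width'])
snap('wrist','wr8');im=snap('side','side8')
cv2.imwrite('pics/side8c.png',cv2.resize(im[110:230,200:350,::-1],None,fx=5,fy=5,interpolation=cv2.INTER_CUBIC))
E
```

```text
10.4 [ 0.46465587 -0.17970347  0.11442944] [ 3.75377301e-05  9.98102738e-01 -6.15704080e-02  9.28712911e-05] [-0.15418105 -0.11048626 -3.11049123] [-0.00109635  0.19445402  0.01978028] 0.1683002418536747
```

View pics/wr8.png

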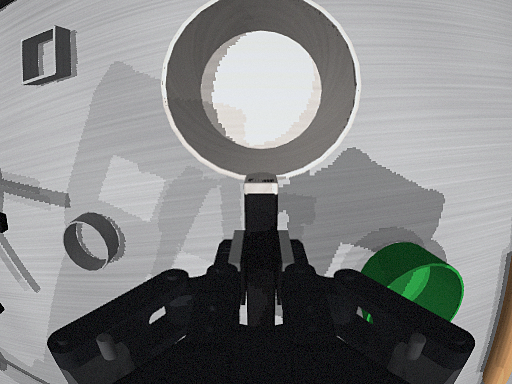

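View pics/side8c.png

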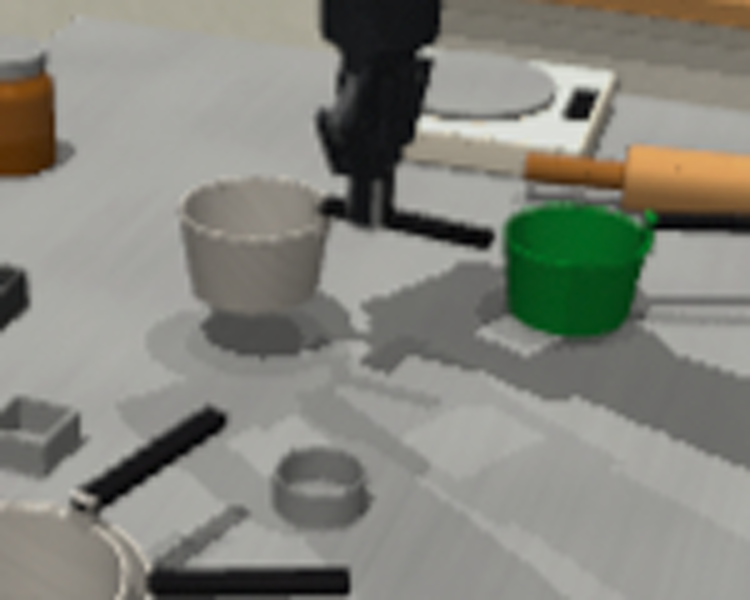

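The pan is held level. The side crop shows it upright and clear of the bench. Next I lift, carry and turn it.

```bash
python3 - <<'E'
from h import *
s=(.4656,-.1796,.224,-7)
rows(np.array(s[:3]),s[3],lerp(s,(.5835,.1415,.224,124),17),1)
E
```

```text
[[0.005, -0.02, -0.0, 0, 0, -0.134, 1],
 [0.009, -0.039, -0.0, 0, 0, -0.269, 1],
 [0.014, -0.059, -0.0, 0, 0, -0.403, 1],
 [0.018, -0.078, -0.0, 0, 0, -0.538, 1],
 [0.023, -0.098, -0.0, 0, 0, -0.672, 1],
 [0.027, -0.118, -0.0, 0, 0, -0.807, 1],
 [0.032, -0.137, -0.0, 0, 0, -0.941, 1],
 [0.037, -0.157, -0.0, 0, 0, -1.076, 1],
 [0.041, -0.176, -0.0, 0, 0, -1.21, 1],
 [0.046, -0.196, -0.0, 0, 0, -1.345, 1],
 [0.05, -0.216, -0.0, 0, 0, -1.479, 1],
 [0.055, -0.235, -0.0, 0, 0, -1.614, 1],
 [0.06, -0.255, -0.0, 0, 0, -1.748, 1],
 [0.064, -0.274, -0.0, 0, 0, -1.883, 1],
 [0.069, -0.294, -0.0, 0, 0, -2.017, 1],
 [0.073, -0.313, -0.0, 0, 0, -2.152, 1],
 [0.078, -0.333, -0.0, 0, 0, -2.286, 1]]
```

{"op": "step_arm", "data": {
  "deltas": [
    [0,0,-0.02,0,0,0,1],
    [0,0,-0.05,0,0,0,1],
    [0,0,-0.08,0,0,0,1],
    [0,0,-0.1,0,0,0,1],
    [0,0,-0.11,0,0,0,1],
    [0,0,-0.11,0,0,0,1]
  ]
}}

```text
time: 11.1
tool_pos: [0.4653, -0.18, 0.2255]
tool_rot: [0.001, 0.998, -0.062, 0.001]
contact_force: [0.6, 0.3, -3.1]
gripper_width: 0.166
```

{"op": "step_arm", "data": {
  "deltas": [
    [0.002,-0.01,0,0,0,-0.06,1],
    [0.007,-0.03,0,0,0,-0.19,1],
    [0.011,-0.049,0,0,0,-0.32,1],
    [0.016,-0.069,0,0,0,-0.45,1],
    [0.02,-0.088,0,0,0,-0.59,1],
    [0.025,-0.108,0,0,0,-0.72,1],
    [0.029,-0.127,0,0,0,-0.86,1],
    [0.034,-0.147,0,0,0,-0.99,1],
    [0.039,-0.167,0,0,0,-1.13,1],
    [0.043,-0.186,0,0,0,-1.27,1],
    [0.048,-0.206,0,0,0,-1.4,1],
    [0.052,-0.226,0,0,0,-1.54,1],
    [0.057,-0.245,0,0,0,-1.68,1],
    [0.062,-0.265,0,0,0,-1.81,1],
    [0.066,-0.284,0,0,0,-1.95,1],
    [0.071,-0.304,0,0,0,-2.08,1],
    [0.075,-0.32,0,0,0,-2.2,1],
    [0.078,-0.333,0,0,0,-2.286,1],
    [0.078,-0.333,0,0,0,-2.286,1],
    [0.078,-0.333,0,0,0,-2.286,1]
  ]
}}

```text
time: 13.1
tool_pos: [0.5823, 0.1409, 0.2224]
tool_rot: [-0.001, 0.471, 0.882, -0.001]
contact_force: [-0.6, -0.7, -1.9]
gripper_width: 0.168
```

{"op": "step_arm", "data": {
  "deltas": [
    [0,0,0,0,0,0,1],
    [0,0,0,0,0,0,1]
  ]
}}

```text
time: 13.3
tool_pos: [0.5828, 0.1405, 0.224]
tool_rot: [-0.0, 0.471, 0.882, -0.0]
contact_force: [-0.4, -0.4, -3.4]
gripper_width: 0.166
```

```bash
python3 - <<'E'
from h import *
s=manip.state();print(s['time'],s['tool_pos'],s['tool_rot'],s['contact_force'],s['ft_torque'],s['gripper_width'])
snap('wrist','wr9');np.save('c9.npy',manip.get_calibration('wrist'),allow_pickle=True);im=snap('side','side9');snap('top','top9')
cv2.imwrite('pics/side9c.png',cv2.resize(im[110:270,130:330,::-1],None,fx=4,fy=3.75,interpolation=cv2.INTER_CUBIC))
E
```

```text
13.3 [0.58280196 0.1404959  0.22397139] [-9.99301742e-05  4.70779658e-01  8.82250796e-01 -1.89859579e-04] [-0.42272034 -0.43889322 -3.35792217] [-0.20687428 -0.11449889  0.07998296] 0.1657311971081815
```

View pics/wr9.png

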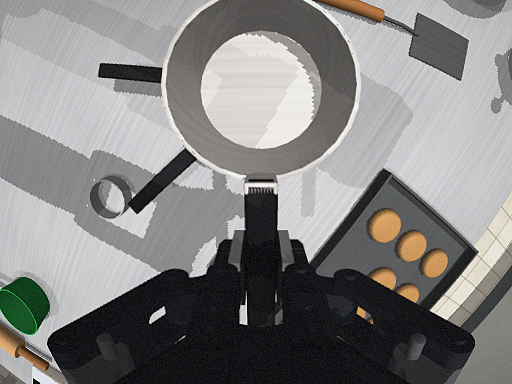

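View pics/side9c.png

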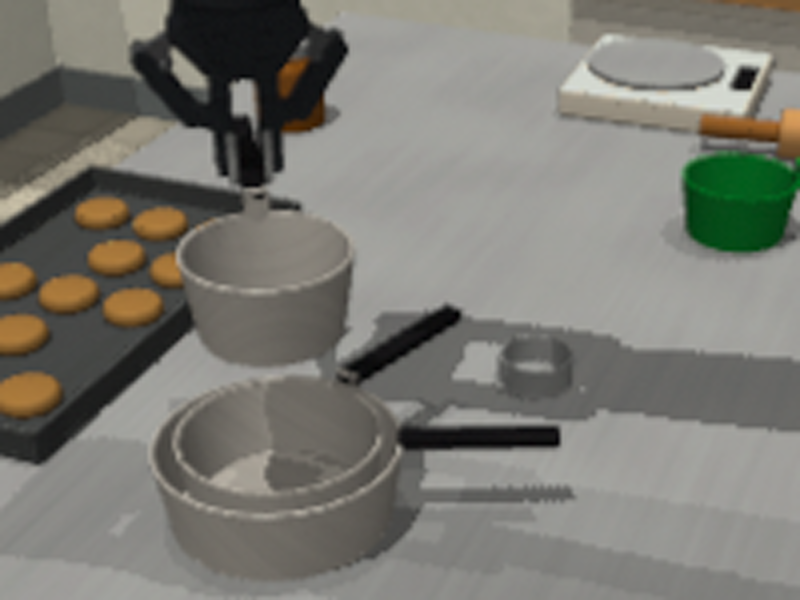

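View pics/top9.png

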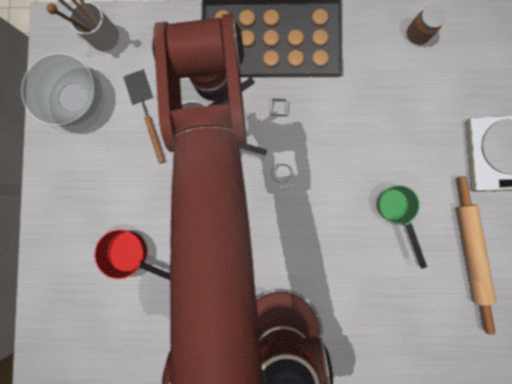

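```bash
python3 - <<'E'
from h import *
c=manip.get_calibration('side')
print(ray_plane(c,196.3,177,.21),ray_plane(c,201.5,227.9,.067))
s=manip.state();q=s['tool_rot'];y=np.degrees(2*np.arctan2(q[2],q[1]));print(y,s['tool_pos'][:2]+.085*np.array([np.cos(np.radians(y)),np.sin(np.radians(y))]))
c=np.load('c9.npy',allow_pickle=True).item()
def rim(c,f,pts,z,n):
    P=np.array([f(c,*p,z)[:2] for p in pts]);A=np.c_[2*P,np.ones(len(P))];s=np.linalg.lstsq(A,(P**2).sum(1),rcond=None)[0]
    print(n,s[:2].round(4),np.sqrt(s[2]+s[:2]@s[:2]).round(4))
rim(c,wray,[(162,85),(359,85),(190,152),(332,152),(225,174),(296,174)],.21,'small')
a=wray(c,136,207,.082);b=wray(c,192,155,.082);u=(b-a)/np.linalg.norm(b-a);print('mid',a,np.degrees(np.arctan2(u[1],u[0])),a+.18*u)
E
```

```text
[0.53007026 0.21768032 0.21      ] [0.52442772 0.22095424 0.067     ]
123.86335821243487 [0.53563095 0.21132406]
small [0.5357 0.2113] 0.0506
mid [0.48873343 0.04558483 0.082     ] 73.25567836432815 [0.54059167 0.21795281 0.082     ]
```

The three estimates agree within about 5 mm. I'll lower to about 15 mm above the seat and look.

{"op": "step_arm", "data": {
  "deltas": [
    [0.002,0,0.015,0,0,0,1],
    [0.002,0,0.035,0,0,0,1],
    [0.002,0,0.055,0,0,0,1],
    [0.002,0,0.075,0,0,0,1],
    [0.002,0,0.09,0,0,0,1],
    [0.002,0,0.105,0,0,0,1],
    [0.002,0,0.115,0,0,0,1],
    [0.002,0,0.122,0,0,0,1],
    [0.002,0,0.125,0,0,0,1],
    [0.002,0,0.125,0,0,0,1],
    [0.002,0,0.125,0,0,0,1]
  ]
}}

```text
time: 14.55
tool_pos: [0.5825, 0.1429, 0.1002]
tool_rot: [0.001, 0.47, 0.883, 0.0]
contact_force: [0.3, 1.0, -2.1]
gripper_width: 0.166
```

```bash
python3 - <<'E'
from h import *
s=manip.state();print(s['time'],s['tool_pos'],s['contact_force'],s['ft_torque'])
snap('wrist','wr10');im=snap('side','side10')
cv2.imwrite('pics/side10c.png',cv2.resize(im[130:270,150:310,::-1],None,fx=4.2,fy=4.2,interpolation=cv2.INTER_CUBIC))
E
```

```text
14.55 [0.58249976 0.14293124 0.10017107] [ 0.33289412  0.9861271  -2.11832783] [-0.18914691 -0.07761334  0.0211391 ]
```

View pics/wr10.png

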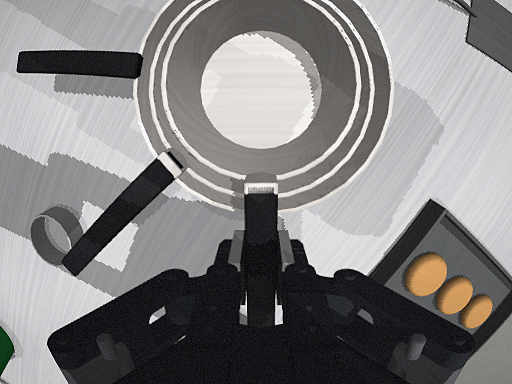

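View pics/side10c.png

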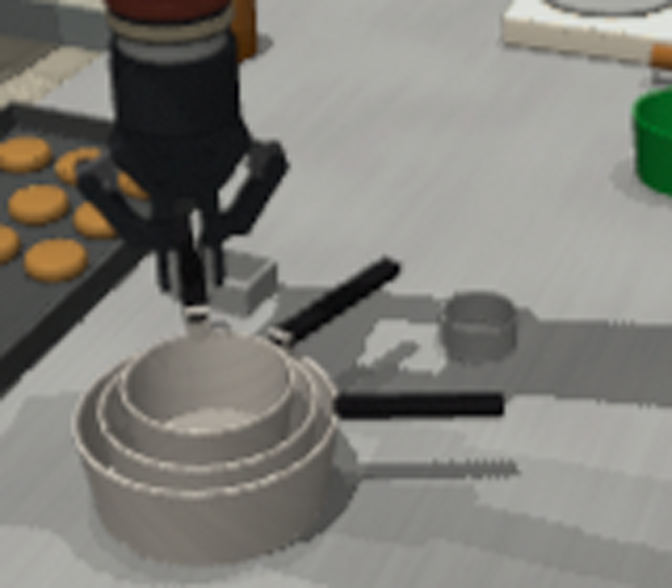

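The pan is going in concentrically: the wrist view shows even gaps left and right, and the small rim spans about (162–358). Now the last 15 mm, slowly.

{"op": "step_arm", "data": {
  "deltas": [
    [0,0,0.003,0,0,0,1],
    [0,0,0.006,0,0,0,1],
    [0,0,0.008,0,0,0,1],
    [0,0,0.01,0,0,0,1],
    [0,0,0.012,0,0,0,1],
    [0,0,0.013,0,0,0,1],
    [0,0,0.014,0,0,0,1],
    [0,0,0.014,0,0,0,1],
    [0,0,0.014,0,0,0,1]
  ]
}}

```text
time: 15.55
tool_pos: [0.582, 0.1429, 0.0855]
tool_rot: [0.0, 0.47, 0.883, 0.0]
contact_force: [-0.5, -0.2, -2.0]
gripper_width: 0.167
```

```bash
python3 - <<'E'
from h import *
s=manip.state();print(s['time'],s['tool_pos'],s['contact_force'],s['ft_torque'])
E
```

```text
15.55 [0.58197546 0.1428902  0.08550342] [-0.52825767 -0.23611407 -1.97782615] [-0.13913738 -0.01522246  0.04255516]
```

{"op": "step_arm", "data": {
  "deltas": [
    [0,0,0.001,0,0,0,1],
    [0,0,0.001,0,0,0,1],
    [0,0,0.002,0,0,0,1],
    [0,0,0.002,0,0,0,1]
  ]
}}

```text
time: 15.95
tool_pos: [0.5825, 0.1427, 0.0845]
tool_rot: [0.001, 0.47, 0.883, 0.0]
contact_force: [-1.7, -2.6, 4.6]
gripper_width: 0.169
```

```bash
python3 - <<'E'
from h import *
s=manip.state();print(s['time'],s['tool_pos'],s['contact_force'],s['ft_torque'])
E
```

```text
15.95 [0.58251765 0.14269359 0.084458  ] [-1.74490694 -2.59515182  4.62802235] [-0.35521196  0.30373459  0.00941114]
```

It makes contact at z = 0.0845, as predicted for seated. I'll open partway so the fingers stay clear of the middle handle, then rise.

{"op": "step_arm", "data": {
  "deltas": [
    [0,0,0,0,0,0,0.5],
    [0,0,0,0,0,0,0.3],
    [0,0,0,0,0,0,0.2],
    [0,0,0,0,0,0,0.2],
    [0,0,0,0,0,0,0.2],
    [0,0,-0.005,0,0,0,0.2],
    [0,0,-0.015,0,0,0,0.2],
    [0,0,-0.03,0,0,0,0.2],
    [0,0,-0.06,0,0,0,0.2],
    [0,0,-0.1,0,0,0,0.2],
    [-0.03,0,-0.14,0,0,0,0.2],
    [-0.06,0,-0.17,0,0,0,0.2],
    [-0.06,0,-0.17,0,0,0,0.2],
    [-0.06,0,-0.17,0,0,0,0.2]
  ]
}}

```text
time: 17.35
tool_pos: [0.6161, 0.0927, 0.2556]
tool_rot: [0.001, 0.471, 0.882, 0.001]
contact_force: [-0.3, 0.2, 0.0]
gripper_width: 0.402
```

```bash
python3 - <<'E'
from h import *
s=manip.state();print(s['time'],s['tool_pos'],s['contact_force'])
np.save('c11.npy',manip.get_calibration('wrist'),allow_pickle=True);snap('wrist','wr11');im=snap('side','side11')
cv2.imwrite('pics/side11c.png',cv2.resize(im[130:270,150:310,::-1],None,fx=4.2,fy=4.2,interpolation=cv2.INTER_CUBIC))
E
```

```text
17.35 [0.61607831 0.09272129 0.25562826] [-0.34116658  0.15796741  0.03353601]
```

View pics/wr11.png

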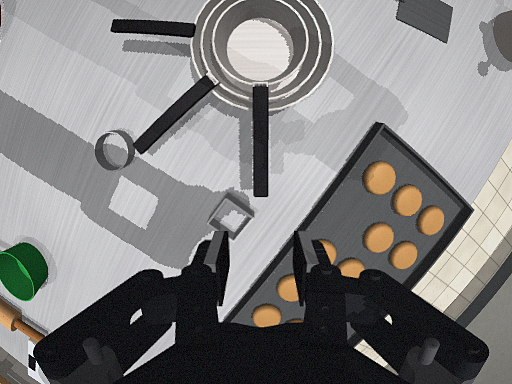

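View pics/side11c.png

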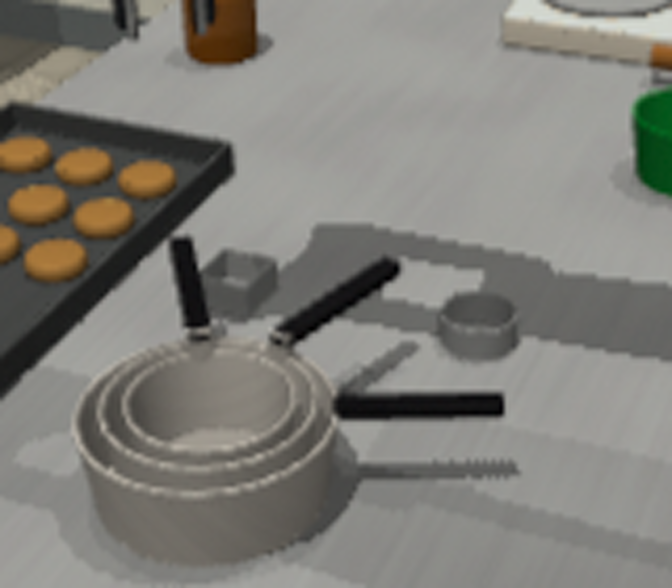

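```bash
python3 - <<'E'
from h import *
c=np.load('c11.npy',allow_pickle=True).item()
for n,t,s,z,L in (('large',(113,26),(194,30),.067,.18),('mid',(139,150),(212,81),.082,.18),('small',(261,196),(260,87),.087,.17)):
    a,b=wray(c,*t,z),wray(c,*s,z);u=(b-a)/np.linalg.norm(b-a);print(n,np.degrees(np.arctan2(u[1],u[0])).round(1),np.linalg.norm(b-a).round(3),(a+L*u)[:2].round(4))
a=cv2.imread('pics/side11.png')[195:270,160:235];cv2.imwrite('pics/s11z.png',cv2.resize(a,None,fx=7.5,fy=7.5,interpolation=cv2.INTER_CUBIC))
E
```

```text
large 23.6 0.101 [0.5392 0.2173]
mid 73.7 0.11 [0.5393 0.2151]
small 124.4 0.115 [0.5335 0.2151]
```

View pics/s11z.png

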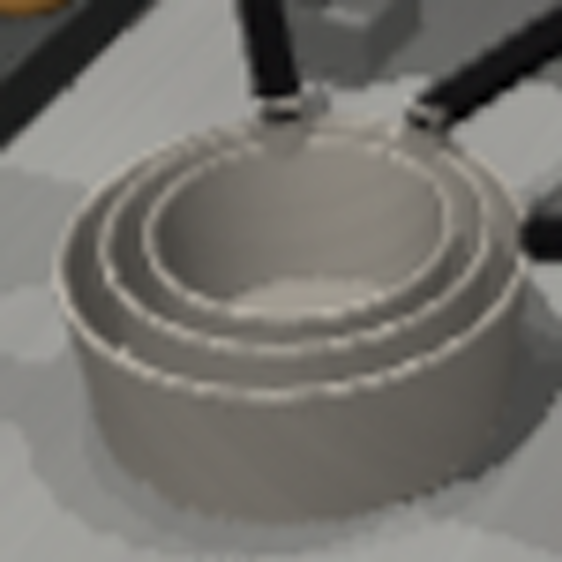

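All three pans look level and nested. The handles are at 23.6°, 73.7° and 124.4°, which is about 50° and another 51° the same way. Handing in.

```bash
python3 -c "
from plant import manip
print(manip.job_done())"
```

```text
the job is handed in; nothing more can be done
None
```

The three pans are nested on the bench, and I handed the job in at about 17.5 s of the 54 s allowed. No verdict is reported, so what follows rests on my own checks.

- **Middle pan:** I gripped its handle, swung it about 56° counter-clockwise seen from above, and let go.
- **Small pan:** I picked up the silver one by its handle and turned it over the nest. I lowered it until the wrist felt contact at the expected height (TCP at 84.5 mm) and only then opened the fingers.
- **Handles:** the last wrist picture puts the middle handle about 50° round from the large one, and the small handle about 51° further the same way.
- **Fit:** the pan centres agree within about 6 mm, and all the rims look level in the side view.
- **Other objects:** the large pan shifted no more than the measuring error of about 5 mm. In the pictures I saw no shift of the cutters, spatula or look-alike pans, but I did not measure them again at the end. The gripper is clear of everything.

No check failed. Before lowering, the side, top and wrist cameras differed by 5 to 10 mm on where the middle pan's centre was. A picture taken partway down showed even gaps all round.

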